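# Find and press the concealed catch of a battery case

### The arm

A 7-joint arm with a two-finger parallel gripper is mounted at the origin on the work surface. World frame = base frame: x ahead of the robot, y to its left, z up, the work surface at z = 0. Lengths are in m, angles in rad, forces in N, time in s.
With the tool pointing down it reaches from about 0.425 to 0.875 m from the base axis. Payload 4.7 kg.
Tool frame: the origin (TCP) lies on the front face of the gripper's body, between the roots of the fingers; the fingertips stand 73 mm ahead of it and the grasp point (between the pads) lies 54 mm ahead of it; z points along the fingers, x is the direction in which the jaws open and shut, and the axes are right-handed (so a half turn about z gives the same grasp; the last joint's range is limited). The gripper opens to 85 mm and grips with 20 to 120 N. Pads are 22 mm wide; open, the fingers measure 114 mm over their backs; the gripper's body (76 mm by 85 mm) begins 54 mm behind the grasp point. The pads swing forward as they close: fully open they stand 13 mm farther back than shut.
Start: joints at [1.205, 0.321, -0.07, 1.45, 0.023, 1.371, -0.057], TCP at [0.241, -0.604, 0.304] pointing down, gripper open.
Joint ranges: [-2.86, 2.86], [-0.3, 2.09], [-1.38, 1.24], [0.06, 2.45], [-1.56, 4.7], [0.09, 2.05], [-2.69, 2.69]. Speed limits (rad/s): [2.57, 2.57, 3.14, 3.14, 3.14, 3.14, 3.14].

### API

Orientations are given as a rotation vector (axis times angle).
In Python, from station import arm gives the robot as it stands.
- The arm moves only by the tool move_arm, never from a script. Its argument "moves" is one flat list of numbers, 5 for each row, row after row: the shift along the tool's x, y, z in mm, then the turn about the tool's z in rad, then the finger opening in mm, from 0 to 85.4. In form: [tx, ty, tz, twist, fingers, tx, ty, tz, twist, fingers, ...]. A call has 1 to 20 rows; each row shifts and turns the commanded pose from where the row before left it, along the tool's axes as they then stand; what a row does not reach is not made up. A row lasts 1/12 s, in which the tool goes at most 41.7 mm and 7.16 degrees, less where a joint would pass 70% of its speed; a pose out of reach is approached as far as the arm can. A call is refused whole if a number of a shift passes 41.7 or a number of a turn 0.125, either way. A call with a gripper value outside its range is refused whole. The fingers move at their own pace and stop on an object; "newtons" is the grip in N (left out, the last holds). Time passes only in rows, so rows that do not move let the fingers close. It gives the time, the measured TCP pose, the force and the opening at its end, in the units of the state.
- arm.sense(): the state, without advancing time (a new reading comes with each control period).
- arm.capture(name): name is "scene" or "top" or "wrist"; returns the picture (400x640x3 uint8, blue, green, red); there is no depth.
- arm.camera_info(name): a dict with "vertical_fov" (degrees; the focal length in pixels is half the picture's height over the tangent of half this angle, whatever the lens; pixels are square), "cx", "cy" (the principal point, pixels), "extrinsics" (4x4, takes a point from camera to world coordinates). Camera axes: x right, y down, z forward; pixel columns grow to the right and rows downward; lengths in m; the calibration is good to about 2 mm. A picture is of the moment at which its call begins: read the wrist's pose just before it. camera_info takes no time and is no camera call; for the wrist camera it gives the pose at the moment of the call.
- arm.close_job(): hands the job in, once; it reports no verdict.
The state is a dict: "t": time; "joints": joint angles; "qd": joint speeds; "effort": joint torques, N m; "ee_pos": TCP position; "orientation": TCP orientation; "ft_force": force on the tool from outside, world axes, zero at the start; "wrist_torque": the same for the moment, N m; "width": finger opening in m.
Only numpy, scipy, OpenCV 4.12 (cv2) and the standard library are available. Lean on these libraries where they do the work, as an engineer would, in place of code of your own. Each camera call takes 0.05 s, during which the arm holds its last target.

### The job

The hatch of the grey battery case on the radio bench is released by a concealed catch: one of the five identical flush round caps in a row on the case's top panel is sprung, the other four are dead blanks. Feel gently with the fingertips from cap to cap, press the one that gives fully home so that the hatch springs ajar by itself, then let go and leave it ajar. Do not pull the hatch open any farther, and leave the other things on the bench and on the case where they are.

Things in the scene. Friction and masses are not known exactly. Their poses are not given: they have to be found in the camera images.
- case: Grey metal battery case fixed to the bench, 205 mm (x) by 380 mm (y; a bar handle at each end reaches 213 mm from the middle), flat top panel 90 mm above the bench. Origin: on the bench under its middle, z up, x away from the robot (yawed up to 0.3 rad); near side at x = -105 mm. The flush hatch covers x = -22 to +62 mm, y = -93 to +93 mm of the panel; the five caps lie in a row before it.
- row (a point): Centre of the middle cap's flat top, 88.5 mm above the bench; axes as the case's. The five round white plastic caps, 48 mm across in close-fitting holes, look alike, with tops 1.5 mm below the panel; their centres are at y = -124, -62, 0, +62 and +124 mm from this point along the case's y. Four are rigid; which one is the sprung catch changes every time and cannot be seen.
- catch (a joint): How far the sprung cap is pressed in, m: 0 at rest, 0.0055 fully home (its top then 83 mm above the bench). It gives from about 0.6 N, needs about 4 N to go home and springs back when let go. The hatch rises with the push.
- hatch (a joint): Opening of the hatch, rad: 0 shut and flush, 1.2 at most. Grey plastic plate 83 by 187 by 4 mm, hinged along its side next to the caps; its far side rises. Pressing the catch home pushes it to about 0.35 rad (far edge about 29 mm above the panel), where hinge friction keeps it after the catch is let go.
- tape: Paper tape roll, ring 72 mm across, 22 mm high, lying on the case's panel at the left of the hatch. Origin: centre of its underside. Leave alone.
- tin: Small metal tin, 44 mm across, 30 mm high, standing on the case's panel at the right of the hatch. Origin: centre of its underside. Leave alone.
- mouse: Black computer mouse, 100 by 58 by 32 mm, on the bench to the right of the case. Origin: centre of its underside. Leave alone.
- cup: White plastic cup, 72 mm across, 75 mm high, on the bench to the left of the case. Origin: centre of its underside. Leave alone.
- screwdriver: Screwdriver 170 mm long, lying on the bench in front of the case. Origin: on its underside. Leave alone.
- handheld: Black handheld radio, 110 by 56 by 30 mm with a 90 mm aerial, lying on the bench behind the case. Origin: centre of its body's underside. Leave alone.
- parts_box: Small closed cardboard box, 90 by 60 by 30 mm, on the bench to the left of the case. Origin: centre of its underside. Leave alone.

How it is judged:
By the outcome, as a careful person would: the job done as asked, in the order asked, and still so for the second after the job is handed in, with the robot touching nothing.
It also fails if it takes over 45 s, if anything falls off the work surface, if the arm or the gripper's body presses on something with over 40 N, if the wrist force passes 120 N, or if a joint passes its speed limit or range.

## Working session

There is one attempt and no reset: what is moved stays moved. The work goes in short steps, Python scripts to look and compute and a tool call to move; the robot and the scene stay as the last step left them, time stands still between calls to the robot, and variables do not carry over. Pictures are saved under pics/ and viewed, and the job is handed in when it is done.

Besides the shell and the picture viewer there is one more tool, called after "Request:" by a JSON object that holds its "name" and its "arguments". move_arm: Moves the arm, as the interface text tells. Its arguments: {"type":"object","properties":{"moves":{"type":"array"},"newtons":{"type":"number"}},"required":["moves"]}

```bash
mkdir -p pics; ls; python3 - <<'E'
from station import arm
import cv2
s=arm.sense()
print({k:s[k] for k in('t','ee_pos','orientation','ft_force','width')})
for n in('scene','top'):
    cv2.imwrite(f'pics/{n}1.png',arm.capture(n)); i=arm.camera_info(n); print(n,i)
E
```

```text
pics
{'t': 0.0, 'ee_pos': array([ 0.24076567, -0.60333977,  0.30282858]), 'orientation': array([-2.60001549e+00,  1.76166206e+00,  2.55606500e-03]), 'ft_force': array([-0.6095899 ,  0.11703005,  0.61308057]), 'width': 0.08526696172238836}
scene {'vertical_fov': 45.28433073410703, 'cx': 320.9741450174756, 'cy': 193.55292265631914, 'extrinsics': array([[ 0.03588659,  0.83631615, -0.54707171,  1.17265144],
       [ 0.99927782, -0.02318815,  0.03010216,  0.00489534],
       [ 0.01248934, -0.54775689, -0.83654432,  0.98081319],
       [ 0.        ,  0.        ,  0.        ,  1.        ]])}
top {'vertical_fov': 57.36835282648756, 'cx': 322.775076602702, 'cy': 195.83132498912562, 'extrinsics': array([[ 2.39717291e-02, -9.81216841e-01,  1.91412816e-01,
         4.40841971e-01],
       [-9.99705682e-01, -2.42422416e-02,  9.28767378e-04,
         1.10756809e-02],
       [ 3.72895355e-03, -1.91378744e-01, -9.81509180e-01,
         1.00531438e+00],
       [ 0.00000000e+00,  0.00000000e+00,  0.00000000e+00,
         1.00000000e+00]])}
```

View pics/top1.png

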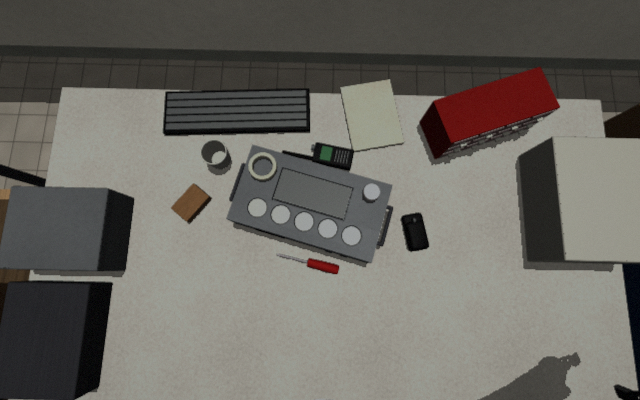

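View pics/scene1.png

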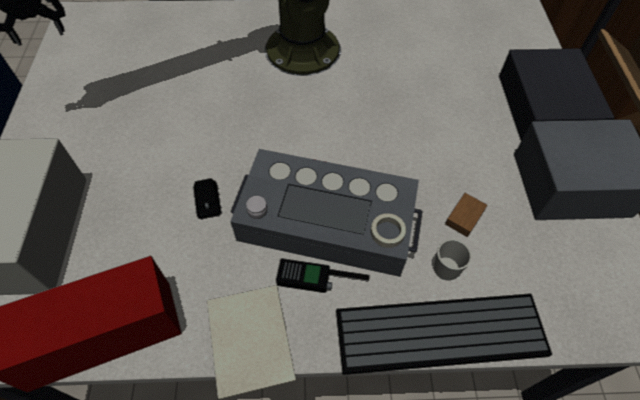

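The top view shows five white caps from (257,207) to (351,236), the tin at (372,192), and the tape at (262,166). The scene view shows the same row from (280,171) to (387,192). Next I'll measure the caps in both views.

```bash
cat > h.py <<'E'
import numpy as np
def ray(i,u,v):
    f=200/np.tan(np.radians(i['vertical_fov'])/2)
    E=np.array(i['extrinsics']); d=E[:3,:3]@np.array([(u-i['cx'])/f,(v-i['cy'])/f,1]); return E[:3,3],d
def onplane(i,u,v,z):
    o,d=ray(i,u,v); return o+d*(z-o[2])/d[2]
E
python3 - <<'E'
from station import arm
import cv2,numpy as np
from h import *
out={}
for n,box in(('top',(235,190,370,252)),('scene',(262,155,405,207))):
    im=cv2.imread(f'pics/{n}1.png'); g=im.min(2)
    x0,y0,x1,y1=box; m=np.zeros_like(g); m[y0:y1,x0:x1]=(g[y0:y1,x0:x1]>125)*255
    k,l,st,c=cv2.connectedComponentsWithStats(m)
    i=arm.camera_info(n); P=[]
    for j in range(1,k):
        if 150<st[j,4]<700: P.append(onplane(i,*c[j],.0885)); print(n,c[j].round(1),st[j,4],P[-1].round(4))
    P=np.array(P); P=P[np.argsort(P[:,1])]
    d=P[-1]-P[0]; print('mean',P.mean(0).round(4),'len',np.linalg.norm(d),'yaw',np.arctan2(-d[0],d[1]))
from scipy.spatial.transform import Rotation as R
s=arm.sense(); print(R.from_rotvec(s['orientation']).as_matrix().round(3),s['t'])
E
```

```text
top [256.9 207.2] 246 [0.5862 0.1783 0.0885]
top [280.4 214.2] 251 [0.5698 0.1179 0.0885]
top [303.6 221.2] 259 [0.5534 0.0586 0.0885]
top [327.3 228.2] 261 [ 0.5371 -0.0014  0.0885]
top [350.9 235.3] 263 [ 0.5207 -0.0609  0.0885]
mean [0.5534 0.0585 0.0885] len 0.24798810867323068 yaw -0.26725810002326045
scene [279.6 170.7] 229 [ 0.5239 -0.0557  0.0885]
scene [305.7 175.9] 233 [0.5401 0.004  0.0885]
scene [332.2 181.3] 242 [0.5566 0.0635 0.0885]
scene [359.1 186.6] 245 [0.5728 0.1233 0.0885]
scene [386.4 192.1] 249 [0.5893 0.1832 0.0885]
mean [0.5565 0.0636 0.0885] len 0.24769020905563832 yaw -0.26710271286876175
[[ 0.371 -0.929 -0.001]
 [-0.929 -0.371  0.002]
 [-0.002  0.    -1.   ]] 0.1
```

Request:
{"name": "move_arm", "arguments": {"moves": [0, 0, 0, -0.115, 0, 0, 0, 0, -0.115, 0, 0, 0, 0, -0.115, 0, 0, 0, 0, -0.115, 0, 0, 0, 0, -0.115, 0, 0, 0, 0, -0.115, 0, 0, 0, 0, -0.115, 0, 0, 0, 0, -0.115, 0, 0, 0, 0, 0, 0, 0, 0, 0, 0, 0], "newtons": 20}}

```text
t: 0.93
ee_pos: [0.2408, -0.6036, 0.3034]
orientation: [-3.111, 0.43, 0.001]
ft_force: [-0.0, -1.1, 0.2]
width: 0.0001
```

```bash
cat > go.py <<'E'
import sys,numpy as np
from station import arm
from scipy.spatial.transform import Rotation as R
s=arm.sense(); M=R.from_rotvec(s['orientation']).as_matrix()
print(s['t'],s['ee_pos'].round(4),s['ft_force'].round(2),s['width'],s['joints'].round(2)); print(M.round(3))
c=np.array([.555,.061]); yaw=-.267
for k in(-124,-62,0,62,124):
    p=c+k/1000*np.array([-np.sin(yaw),np.cos(yaw)]); t=np.r_[p,.21]
    print(k,p.round(4),'tool mm to z.21',(M.T@(t-s['ee_pos'])*1000).round(1))
E
python3 go.py
```

```text
0.9333 [ 0.2408 -0.6036  0.3034] [-0.02 -1.15  0.21] 0.00012013358334024369 [ 1.3   0.33 -0.19  1.45  0.06  1.37  0.83]
[[ 0.963 -0.271 -0.   ]
 [-0.271 -0.963  0.001]
 [-0.    -0.001 -1.   ]]
-124 [ 0.5223 -0.0586] tool mm to z.21 [ 123.4 -600.8   93.8]
-62 [0.5386 0.0012] tool mm to z.21 [ 122.9 -662.8   93.8]
0 [0.555 0.061] tool mm to z.21 [ 122.5 -724.8   93.9]
62 [0.5714 0.1208] tool mm to z.21 [ 122.  -786.8   93.9]
124 [0.5877 0.1806] tool mm to z.21 [ 121.5 -848.8   93.9]
```

Request:
{"name": "move_arm", "arguments": {"moves": [6.2, -20, 0, 0, 0, 6.2, -30, 0, 0, 0, 6.2, -30, 4, 0, 0, 6.2, -30, 4, 0, 0, 6.2, -30, 4, 0, 0, 6.2, -30, 4, 0, 0, 6.2, -30, 4, 0, 0, 6.2, -30, 4, 0, 0, 6.2, -30, 4, 0, 0, 6.2, -30, 4, 0, 0, 6.2, -30, 4, 0, 0, 6.2, -30, 4, 0, 0, 6.2, -30, 4, 0, 0, 6.2, -30, 4, 0, 0, 6.2, -30, 4, 0, 0, 6.2, -30, 4, 0, 0, 6.2, -30, 4, 0, 0, 6.2, -30, 4, 0, 0, 6.2, -30, 4, 0, 0, 6.2, -30, 4, 0, 0]}}

```text
t: 2.6
ee_pos: [0.5188, -0.0671, 0.2318]
orientation: [3.112, -0.43, 0.001]
ft_force: [-0.1, 0.1, 0.2]
width: 0.0
```

Request:
{"name": "move_arm", "arguments": {"moves": [0, -10, 6, 0, 0, 0, 0, 4, 0, 0, 0, 0, 4, 0, 0, 0, 0, 0, 0, 0, 0, 0, 0, 0, 0]}}

```text
t: 3.02
ee_pos: [0.5205, -0.0607, 0.2176]
orientation: [3.111, -0.43, -0.001]
ft_force: [0.0, -0.7, 0.2]
width: 0.0001
```

```bash
python3 go.py; python3 - <<'E'
from station import arm
import cv2,numpy as np
np.save('wi.npy',arm.camera_info('wrist'),allow_pickle=True)
cv2.imwrite('pics/w1.png',arm.capture('wrist'))
E
```

```text
3.0167 [ 0.5205 -0.0607  0.2176] [ 0.   -0.74  0.18] 0.00014283168478846595 [ 0.68  0.17 -0.67  1.85  0.11  1.16 -0.3 ]
[[ 0.963 -0.271 -0.001]
 [-0.271 -0.963 -0.001]
 [-0.001  0.001 -1.   ]]
-124 [ 0.5223 -0.0586] tool mm to z.21 [ 1.2 -2.5  7.6]
-62 [0.5386 0.0012] tool mm to z.21 [  0.7 -64.5   7.5]
0 [0.555 0.061] tool mm to z.21 [   0.3 -126.5    7.5]
62 [0.5714 0.1208] tool mm to z.21 [  -0.2 -188.5    7.4]
124 [0.5877 0.1806] tool mm to z.21 [  -0.7 -250.5    7.3]
```

View pics/w1.png

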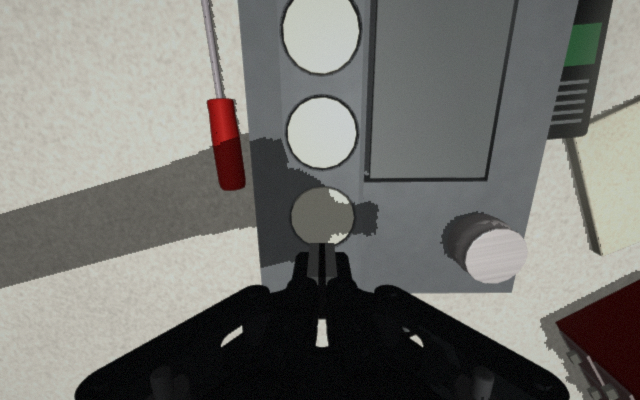

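The wrist view shows the row straight along the tool's y axis. Cap centres are at about (322,132) and (323,216), with the fingertips over the nearest cap. I'll cross-check these against the earlier positions.

```bash
python3 - <<'E'
import numpy as np,cv2
from h import *
i=np.load('wi.npy',allow_pickle=True).item()
im=cv2.imread('pics/w1.png'); m=((im.min(2)>150)*255).astype('uint8'); m[:, :260]=0; m[:,375:]=0; m[190:]=0
k,l,st,c=cv2.connectedComponentsWithStats(m)
for j in range(1,k):
    if st[j,4]>1000: print(c[j],st[j],onplane(i,*c[j],.0885).round(4))
print(onplane(i,323,216,.0885).round(4))
E
```

```text
[320.57493427  33.30302366] [ 284    0   75   73 4564] [0.5544 0.0615 0.0885]
[321.32667387 132.38471922] [ 288   98   68   70 3704] [0.5386 0.0035 0.0885]
[ 0.5231 -0.0559  0.0885]
```

Request:
{"name": "move_arm", "arguments": {"moves": [1, -4, 10, 0, 0, 0, 0, 15, 0, 0, 0, 0, 15, 0, 0, 0, 0, 6, 0, 0, 0, 0, 2, 0, 0, 0, 0, 0, 0, 0, 0, 0, 0, 0, 0, 0, 0, 0, 0, 0]}}

```text
t: 3.73
ee_pos: [0.5236, -0.0553, 0.1708]
orientation: [3.113, -0.425, 0.002]
ft_force: [0.0, 0.4, 0.3]
width: -0.0001
```

Request:
{"name": "move_arm", "arguments": {"moves": [0, 0, 2, 0, 0, 0, 0, 0, 0, 0, 0, 0, 0, 0, 0]}}

```text
t: 3.98
ee_pos: [0.5232, -0.0552, 0.1681]
orientation: [3.113, -0.424, 0.001]
ft_force: [0.3, 0.1, 0.3]
width: 0.0
```

Request:
{"name": "move_arm", "arguments": {"moves": [0, 0, 2, 0, 0, 0, 0, 0, 0, 0, 0, 0, 0, 0, 0]}}

```text
t: 4.23
ee_pos: [0.523, -0.0552, 0.1658]
orientation: [3.113, -0.424, -0.0]
ft_force: [-0.1, 0.5, -0.3]
width: 0.0003
```

Request:
{"name": "move_arm", "arguments": {"moves": [0, 0, 1, 0, 0, 0, 0, 0, 0, 0, 0, 0, 0, 0, 0]}}

```text
t: 4.48
ee_pos: [0.523, -0.0552, 0.1648]
orientation: [3.113, -0.424, -0.0]
ft_force: [-0.3, 0.4, 0.6]
width: -0.0003
```

Request:
{"name": "move_arm", "arguments": {"moves": [0, 0, 1, 0, 0, 0, 0, 0, 0, 0, 0, 0, 0, 0, 0]}}

```text
t: 4.73
ee_pos: [0.523, -0.0552, 0.1638]
orientation: [3.113, -0.424, -0.0]
ft_force: [0.0, 0.3, 0.2]
width: 0.0002
```

Request:
{"name": "move_arm", "arguments": {"moves": [0, 0, 1, 0, 0, 0, 0, 0, 0, 0, 0, 0, 0, 0, 0]}}

```text
t: 4.98
ee_pos: [0.523, -0.0552, 0.1628]
orientation: [3.113, -0.424, -0.0]
ft_force: [0.1, 0.3, 0.9]
width: 0.0002
```

Request:
{"name": "move_arm", "arguments": {"moves": [0, 0, 1, 0, 0, 0, 0, 0, 0, 0, 0, 0, 0, 0, 0]}}

```text
t: 5.23
ee_pos: [0.523, -0.0552, 0.1618]
orientation: [3.113, -0.424, -0.0]
ft_force: [-0.8, 0.7, -0.1]
width: 0.0005
```

Request:
{"name": "move_arm", "arguments": {"moves": [0, 0, 1, 0, 0, 0, 0, 0, 0, 0, 0, 0, 0, 0, 0]}}

```text
t: 5.48
ee_pos: [0.5232, -0.0552, 0.1612]
orientation: [3.113, -0.424, 0.001]
ft_force: [-1.4, -0.1, 3.5]
width: 0.0
```

Request:
{"name": "move_arm", "arguments": {"moves": [0, 0, 0.5, 0, 0, 0, 0, 0, 0, 0, 0, 0, 0, 0, 0]}}

```text
t: 5.73
ee_pos: [0.5233, -0.0552, 0.1612]
orientation: [3.112, -0.424, 0.001]
ft_force: [-2.6, 0.6, 8.4]
width: -0.0001
```

Request:
{"name": "move_arm", "arguments": {"moves": [0, 0, -8, 0, 0, 0, -21, 0, 0, 0, 0, -21, 0, 0, 0, 0, -20, 0, 0, 0, 0, 0, 0, 0, 0, 0, 0, 3, 0, 0, 0, 0, 2, 0, 0, 0, 0, 0, 0, 0, 0, 0, 0, 0, 0, 0, 0, 0, 0, 0]}}

```text
t: 6.57
ee_pos: [0.5395, 0.0035, 0.1633]
orientation: [3.112, -0.427, -0.0]
ft_force: [0.6, 0.9, -0.4]
width: 0.0002
```

Request:
{"name": "move_arm", "arguments": {"moves": [0, 0, 1.5, 0, 0, 0, 0, 0, 0, 0, 0, 0, 0, 0, 0, 0, 0, 0, 0, 0]}}

```text
t: 6.9
ee_pos: [0.5397, 0.0044, 0.1619]
orientation: [3.113, -0.424, 0.0]
ft_force: [0.7, -0.3, -0.4]
width: -0.0001
```

Request:
{"name": "move_arm", "arguments": {"moves": [0, 0, 1, 0, 0, 0, 0, 0, 0, 0, 0, 0, 0, 0, 0, 0, 0, 0, 0, 0]}}

```text
t: 7.23
ee_pos: [0.5399, 0.0045, 0.1612]
orientation: [3.113, -0.424, 0.001]
ft_force: [-0.9, -0.5, 4.3]
width: 0.0001
```

Request:
{"name": "move_arm", "arguments": {"moves": [0, 0, -8, 0, 0, 0, -21, 0, 0, 0, -0.5, -20, 0, 0, 0, -0.5, -20, 0, 0, 0, 0, 0, 0, 0, 0, 0, 0, 3.5, 0, 0, 0, 0, 2, 0, 0, 0, 0, 0, 0, 0, 0, 0, 0, 0, 0, 0, 0, 0, 0, 0]}}

```text
t: 8.07
ee_pos: [0.555, 0.0626, 0.1633]
orientation: [3.112, -0.427, -0.0]
ft_force: [-0.1, -0.2, -0.6]
width: -0.0
```

Request:
{"name": "move_arm", "arguments": {"moves": [0, 0, 1.5, 0, 0, 0, 0, 0, 0, 0, 0, 0, 0, 0, 0, 0, 0, 0, 0, 0]}}

```text
t: 8.4
ee_pos: [0.555, 0.0635, 0.1619]
orientation: [3.113, -0.425, 0.0]
ft_force: [0.5, 0.1, 0.0]
width: 0.0002
```

Request:
{"name": "move_arm", "arguments": {"moves": [0, 0, 1, 0, 0, 0, 0, 0, 0, 0, 0, 0, 0, 0, 0, 0, 0, 0, 0, 0]}}

```text
t: 8.73
ee_pos: [0.5551, 0.0636, 0.161]
orientation: [3.113, -0.424, 0.0]
ft_force: [0.2, 0.2, 0.8]
width: -0.0001
```

Request:
{"name": "move_arm", "arguments": {"moves": [0, 0, 1, 0, 0, 0, 0, 0, 0, 0, 0, 0, 0, 0, 0, 0, 0, 0, 0, 0]}}

```text
t: 9.07
ee_pos: [0.5552, 0.0636, 0.1601]
orientation: [3.113, -0.424, 0.001]
ft_force: [-0.5, -1.1, 2.0]
width: -0.0002
```

The middle cap is giving, so I'll press it home.

Request:
{"name": "move_arm", "arguments": {"moves": [0, 0, 0.7, 0, 0, 0, 0, 0.7, 0, 0, 0, 0, 0.7, 0, 0, 0, 0, 0.7, 0, 0, 0, 0, 0.7, 0, 0, 0, 0, 0, 0, 0, 0, 0, 0, 0, 0]}}

```text
t: 9.65
ee_pos: [0.5551, 0.0636, 0.1563]
orientation: [-3.113, 0.424, -0.0]
ft_force: [0.0, -0.6, 3.1]
width: -0.0002
```

Request:
{"name": "move_arm", "arguments": {"moves": [0, 0, 0.7, 0, 0, 0, 0, 0.7, 0, 0, 0, 0, 0, 0, 0, 0, 0, 0, 0, 0, 0, 0, 0, 0, 0]}}

```text
t: 10.07
ee_pos: [0.5552, 0.0636, 0.1556]
orientation: [3.113, -0.424, 0.001]
ft_force: [-2.1, -0.7, 7.1]
width: 0.0001
```

Request:
{"name": "move_arm", "arguments": {"moves": [0, 0, 0.5, 0, 0, 0, 0, 0, 0, 0, 0, 0, 0, 0, 0, 0, 0, 0, 0, 0]}}

```text
t: 10.4
ee_pos: [0.5553, 0.0637, 0.1556]
orientation: [3.112, -0.424, 0.001]
ft_force: [-2.2, -0.8, 10.3]
width: -0.0002
```

```bash
python3 - <<'E'
from station import arm
import cv2
a=arm.capture('scene'); cv2.imwrite('pics/s2.png',cv2.resize(a[120:280,200:456],None,fx=3,fy=3))
E
```

```text
(no output)
```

View pics/s2.png

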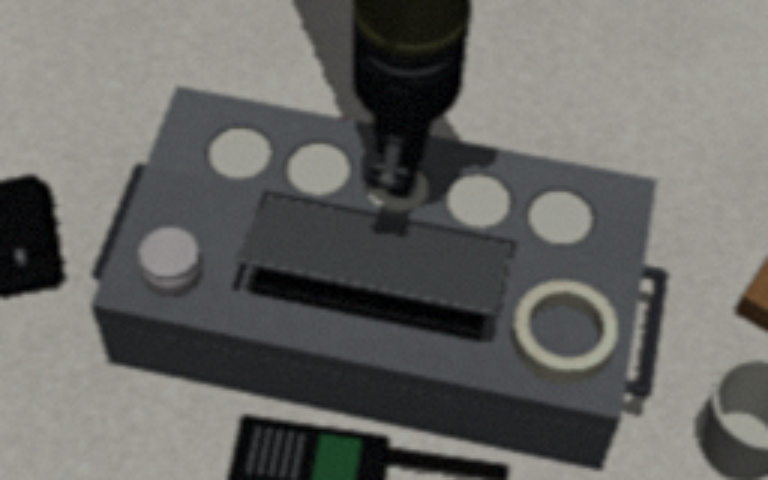

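The enlarged scene view shows the hatch ajar, with its dark gap at about (370,305). The tape, tin and everything else in view are where they were. I'll lift straight up.

Request:
{"name": "move_arm", "arguments": {"moves": [0, 0, -2, 0, 0, 0, 0, -3, 0, 0, 0, 0, -5, 0, 0, 0, 0, -10, 0, 0, 0, 0, -20, 0, 0, 0, 0, -25, 0, 0, 0, 0, -25, 0, 0, 0, 0, -20, 0, 0, -20, 0, -10, 0, 0, -20, 0, 0, 0, 0, -20, 0, 0, 0, 0, 0, 0, 0, 0, 0, 0, 0, 0, 0, 0, 0, 0, 0, 0, 0]}}

```text
t: 11.62
ee_pos: [0.4976, 0.0792, 0.2749]
orientation: [3.112, -0.425, 0.001]
ft_force: [-0.2, 0.1, 1.3]
width: 0.0001
```

```bash
python3 - <<'E'
from station import arm
import cv2
print(arm.sense()['ee_pos'],arm.sense()['ft_force'])
a=arm.capture('scene'); cv2.imwrite('pics/s3.png',cv2.resize(a[120:280,200:456],None,fx=3,fy=3))
from h import *
i=arm.camera_info('scene')
# hatch far-edge midpoint at rest and at 0.35 rad, expected pixels
f=200/np.tan(np.radians(i['vertical_fov'])/2);E=np.linalg.inv(i['extrinsics'])
# hinge line: row x + (hinge -22) - row; estimate hinge from row->hatch offset via rest picture
E
cp pics/scene1.png /dev/null; python3 -c "
import cv2;a=cv2.imread('pics/scene1.png');cv2.imwrite('pics/s1z.png',cv2.resize(a[120:280,200:456],None,fx=3,fy=3))"
```

```text
[0.49759839 0.07923159 0.27488052] [-0.23665864  0.12255334  1.32974996]
```

View pics/s3.png

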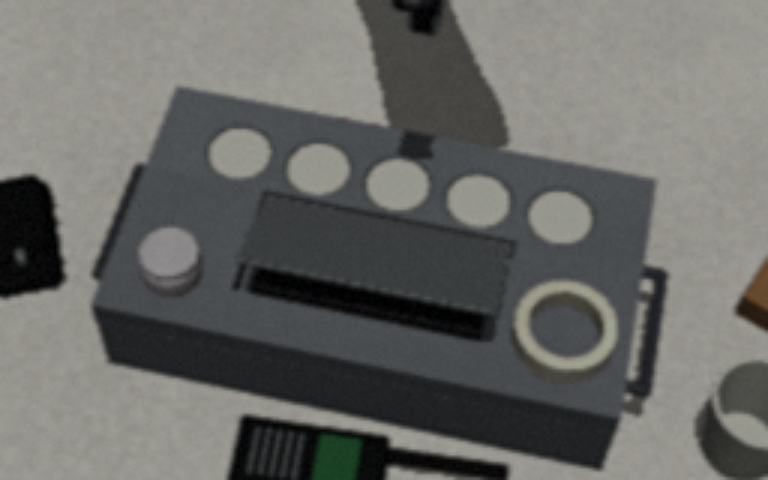

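View pics/s1z.png

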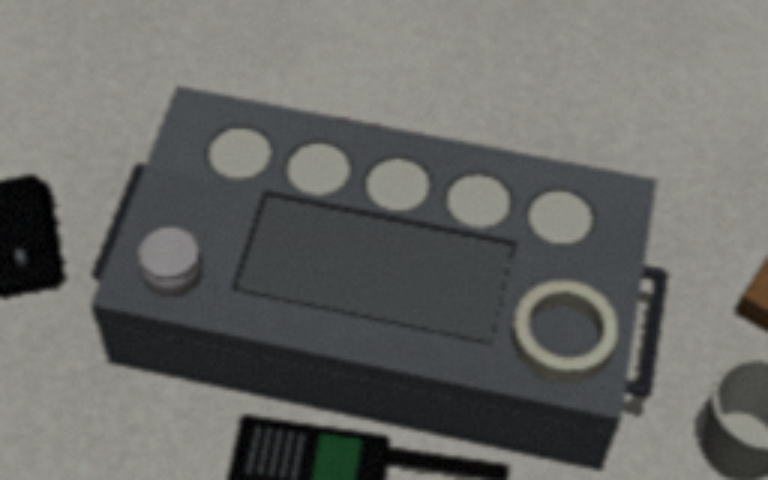

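The hatch has stayed ajar since I let go. Its far edge has moved from about (362,317) to (375,285), and everything else in view matches the first picture. The arm is clear, so I'm handing in.

```bash
python3 -c "
from station import arm
print(arm.close_job())"
```

```text
the job is handed in; nothing more can be done
None
```

The hatch is ajar and the job is handed in. I felt the caps one at a time from the right-hand end with the fingers shut:

| Cap (y from the middle) | What it did |
|---|---|
| -124 mm | Rigid: stopped at TCP z 0.1612, force up to 8.4 N |
| -62 mm | Rigid: stopped at TCP z 0.1612, 4.3 N |
| 0 mm (middle) | Sprung: gave at about 1–3 N |
| +62 and +124 mm | Not touched |

I pressed the middle cap home. It stopped firmly about 5.6 mm down, with the force rising to about 10 N, and I then lifted straight off.

**Last checks:** The scene picture taken after letting go shows the hatch still ajar, just as it was while pressed. The tape, tin, mouse, radio and cup look unmoved against the first picture. That close-up left out the screwdriver and most of the parts box, so I didn't recheck those. The arm stood clear of the case, about 11 mm above the lift-off height needed to pass over everything on it, and the clock was at about 11.7 s. I judged the opening by eye and did not measure the hatch angle. No check failed or disagreed, apart from 3–5 mm between the two cameras' first cap positions; the wrist camera settled that.

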